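# Sort drill bushes by size into the rows of the bush rack

### The arm

A 6-joint arm with a two-finger parallel gripper is mounted at the origin on a cart in front of the work surface, level with it; the furniture and walls round the work are solid. World frame = base frame: x ahead of the robot, y to its left, z up, the work surface at z = 0. Lengths are in m, angles in rad, forces in N, time in s.
With the tool pointing down it reaches from about 0.4 to 0.825 m from the base axis. Payload 7 kg.
Tool frame: the origin (TCP) lies between the finger pads; the fingertips stand 11 mm ahead of it and the grasp point (between the pads) lies 8 mm behind it (arm.tips_ahead is the distance from the TCP to the fingertips, in m); z points along the fingers, x is the direction in which the jaws open and shut, and the axes are right-handed (so a half turn about z gives the same grasp; the last joint's range is limited). The gripper opens to 88 mm and grips with 3 to 60 N. Pads are 19 mm wide; open, the fingers measure 130 mm over their backs; the gripper's body (78 mm by 193 mm) begins 47 mm behind the grasp point.
Start: joints at [1.527, 0.359, 0.012, 0, -1.224, -0.288], TCP at [0.22, 0.638, 0.238] pointing down, gripper open.
Joint ranges: [-3.07, 3.07], [-1.43, 2.12], [-1.02, 1.25], [-3.03, 1.67], [-3.05, -0], [-3.03, 3.03]. Speed limits (rad/s): [2.39, 2.39, 3.01, 3.14, 3.14, 3.14].

### API

Orientations are given as [roll, pitch, yaw] about the fixed x, y, z axes, in that order (R = Rz(yaw) Ry(pitch) Rx(roll)).
In Python, from station import arm, optics, finder gives the robot as it stands. The module is installed in compiled form; this text tells all that it offers.
- The arm moves only by the tool apply_moves, never from a script. Its argument "increments" is one flat list of numbers, 6 for each row, row after row: the shift along the world's x, y, z in m, then the turn, a rotation vector about the world's x, y, z in rad. In form: [tx, ty, tz, rx, ry, rz, tx, ty, tz, rx, ry, rz, ...]. A call has 1 to 20 rows; each row shifts and turns the pose as measured when the row begins; what a row does not reach is not made up. A row lasts 1/12 s, in which the tool goes at most 41.7 mm and 7.16 degrees, less where a joint would pass 70% of its speed; a pose out of reach is approached as far as the arm can. A call with a gripper value outside its range is refused whole. "hand" is the closure, from 0 (fully open) to 1 (shut), set as the call begins (left out, the last holds). The fingers move at their own pace and stop on an object; "force" is the grip in N (left out, the last holds). Time passes only in rows, so rows that do not move let the fingers close. It gives the time, the measured TCP pose, the force and the opening at its end, in the units of the state.
- arm.get_state(): the state, without advancing time (a new reading comes with each control period).
- optics.grab_frame(name): name is "scene" or "top"; returns the picture (420x560x3 uint8, red, green, blue); there is no depth.
- optics.camera_model(name): a dict with "fx", "fy", "cx", "cy" (pixels), "dist_coeffs" ([k1, k2, p1, p2, k3] as OpenCV has them; the pictures are not rectified), "world_to_cam" (4x4, takes a point from world to camera coordinates). Camera axes: x right, y up, looking along -z (the intrinsics and any distortion apply to the point x, -y, -z); pixel columns grow to the right and rows downward; lengths in m; the calibration is good to about 2 mm. A picture is of the moment at which its call begins. camera_model takes no time and is no camera call.
- arm.job_done(): hands the job in, once; it reports no verdict.
Trained networks look in the newest picture that a camera, given by its name, has taken for a name from the list of things; names that differ only in an ending like _2 or _b are one class to them, and where a whole thing is asked for, a point or a joint stands for the part that bears it (a point fixed in the world has none). Each returns a list of dicts, best first, with "conf" (0 to 1); they miss things now and then, are a little off and sometimes report something else, mostly with a low value. They report only what shows in the picture. A call takes as long as a camera call. They do not tell look-alikes from the thing itself.
- finder.find_in(camera, name): "box" ([left, top, right, bottom] in pixels, round what is visible of it).
- finder.landmark_of(camera, name): "point" ([column, row] in pixels: a listed point, or the origin of a listed thing).
The state is a dict: "t": time; "q": joint angles; "qd": joint speeds; "joint_efforts": joint torques, N m; "eef_pos": TCP position; "ee_rot": TCP orientation; "force": force on the tool from outside, world axes, zero at the start; "moment": the same for the moment, N m; "width": finger opening in m.
Only numpy, scipy, OpenCV 4.12 (cv2) and the standard library are available. Lean on these libraries where they do the work, as an engineer would, in place of code of your own. Each camera call takes 0.05 s, during which the arm holds its last target. There are 200 camera calls.

### The job

Three headed drill bushes of different size are back from the drill jig and stand on the bench. Put each one away in the slotted rack, in the row of its own size, so that it hangs by its head in the slot like the bush already stored there. Set them in gently rather than letting them drop, keep the stored bushes hanging in their rows, and leave the caliper, brass drift and marker where they lie.

Things in the scene. Friction and masses are not known exactly. Their poses are not given: they have to be found in the camera images.
- bush_rack: aluminium rack, 180 x 208 x 46 mm, fixed. Origin: centre of its underside; z up, x along the rows to their closed end, y across. Its 8 mm top plate (top at z = 46) has 3 slots, open at x = -90, closed at +75 mm: 26 mm wide at y = +67 (small row), 35 at +5 (medium), 44 at -67 (large). A right-size bush hangs by its head; a smaller one falls through, a larger will not enter
- small_row (a point): point on the top face of the rack's plate (46 mm above the bench), on the centre line of the 26 mm wide slot of the small row, halfway along the slot (rack x = -7.5 mm)
- medium_row (a point): point on the top face of the rack's plate (46 mm above the bench), on the centre line of the 35 mm wide slot of the medium row, halfway along the slot (rack x = -7.5 mm)
- large_row (a point): point on the top face of the rack's plate (46 mm above the bench), on the centre line of the 44 mm wide slot of the large row, halfway along the slot (rack x = -7.5 mm)
- small_bush: the loose small headed drill bush, plain steel, standing on the bench on its foot: head 33 mm diameter and 10 mm thick on top of a body 22 mm diameter and 24 mm long (chamfered foot), 13 mm bore. Origin: centre of the foot face; z is its axis, up towards the head (head from z = 24 to 34 mm)
- stored_small: the small bush already hanging in the small row near the closed rear end of the slot; same shape, size and frame as small_bush. It may slide along its slot
- medium_bush: the loose medium headed drill bush, plain steel, standing on the bench on its foot: head 42 mm diameter and 10 mm thick on top of a body 31 mm diameter and 24 mm long (chamfered foot), 20 mm bore. Origin: centre of the foot face; z is its axis, up towards the head (head from z = 24 to 34 mm)
- stored_medium: the medium bush already hanging in the medium row near the closed rear end of the slot; same shape, size and frame as medium_bush. It may slide along its slot
- large_bush: the loose large headed drill bush, plain steel, standing on the bench on its foot: head 51 mm diameter and 10 mm thick on top of a body 40 mm diameter and 24 mm long (chamfered foot), 27 mm bore. Origin: centre of the foot face; z is its axis, up towards the head (head from z = 24 to 34 mm)
- stored_large: the large bush already hanging in the large row near the closed rear end of the slot; same shape, size and frame as large_bush. It may slide along its slot
- caliper: bystander: digital caliper, 72 x 230 x 14 mm, lying flat on the bench; origin: centre of its underside
- brass_drift: bystander: plain brass bar, 13 x 122 x 13 mm, lying on the bench; origin: centre of its underside, long axis y
- marker: bystander: black felt marker, 13 x 128 x 15 mm, lying on the bench; origin: centre of its underside, long axis y
Not all that is in view belongs to the job. What is shaped like the stored_medium but orange is not meant.

How it is judged:
By the outcome, as a careful person would: the job done as asked, in the order asked, and still so for the second after the job is handed in, with the robot touching nothing.
It also fails if it takes over 61 s, if anything falls off the work surface, if the arm or the gripper's body presses on something with over 40 N, if the wrist force passes 120 N, or if a joint passes its speed limit or range.

## Working session

There is one attempt and no reset: what is moved stays moved. The work goes in short steps, Python scripts to look and compute and a tool call to move; the robot and the scene stay as the last step left them, time stands still between calls to the robot, and variables do not carry over. Pictures are saved under pics/ and viewed, about 8 in all and at most 12, crops included, and the job is handed in when it is done.

Besides the shell and the picture viewer there is one more tool, called after "Emit:" as name(argument=value, ...), one argument or row to a line, values as JSON. apply_moves: Moves the arm, as the interface text tells. Its arguments: {"type":"object","properties":{"increments":{"type":"array"},"hand":{"type":"number"},"force":{"type":"number"}},"required":["increments"]}

```bash
mkdir -p pics
cat > h.py <<'E'
import numpy as np, cv2
from station import arm, optics, finder
def ray(cam,px):
    m=optics.camera_model(cam)
    K=np.array([[m['fx'],0,m['cx']],[0,m['fy'],m['cy']],[0,0,1.]])
    u=cv2.undistortPoints(np.array([[px]],float),K,np.array(m['dist_coeffs'],float)).ravel()
    T=np.array(m['world_to_cam']);R=T[:3,:3]
    return -R.T@T[:3,3], R.T@np.array([u[0],-u[1],-1.])
def at(cam,px,z):
    c,d=ray(cam,px); return c+d*(z-c[2])/d[2]
def proj(cam,p):
    m=optics.camera_model(cam)
    K=np.array([[m['fx'],0,m['cx']],[0,m['fy'],m['cy']],[0,0,1.]])
    T=np.array(m['world_to_cam']);q=(T[:3,:3]@np.atleast_2d(p).T).T+T[:3,3]
    q=q*[1,-1,-1]
    return cv2.projectPoints(q,np.zeros(3),np.zeros(3),K,np.array(m['dist_coeffs'],float))[0].reshape(-1,2)
def save(cam,name):
    im=optics.grab_frame(cam); cv2.imwrite('pics/'+name,im[:,:,::-1]); return im
E
python3 - <<'E'
from h import *
np.set_printoptions(precision=4,suppress=True)
for c in('scene','top'):
    im=save(c,c+'0.png')
    print(c,ray(c,(280,210)))
    for n in['bush_rack','small_row','medium_row','large_row','small_bush','medium_bush','large_bush','caliper','brass_drift','marker']:
        z=.046 if 'row' in n else 0
        print(n,[(np.round(d['point']),round(d['conf'],2),at(c,d['point'],z)[:2]) for d in finder.landmark_of(c,n)[:4]])
print(arm.get_state())
a=cv2.imread('pics/scene0.png');b=cv2.imread('pics/top0.png')
E
```

```text
scene (array([ 0.1896, -0.6101,  0.887 ]), array([ 0.3153,  0.5286, -0.7882]))
bush_rack [(array([276., 202.]), 0.69, array([0.5493, 0.0149]))]
small_row [(array([264., 175.]), 0.75, array([0.5543, 0.0844])), (array([278., 172.]), 0.37, array([0.5932, 0.0732]))]
medium_row [(array([274., 189.]), 0.56, array([0.55  , 0.0255]))]
large_row [(array([279., 208.]), 0.71, array([ 0.5277, -0.0405]))]
small_bush [(array([342., 329.]), 0.57, array([ 0.4829, -0.3774]))]
medium_bush [(array([282., 285.]), 0.57, array([ 0.4266, -0.2136]))]
large_bush [(array([344., 274.]), 0.88, array([ 0.5719, -0.2687])), (array([292., 210.]), 0.48, array([ 0.5715, -0.0333])), (array([392., 262.]), 0.21, array([ 0.6923, -0.3048]))]
caliper [(array([344., 276.]), 0.23, array([ 0.57  , -0.2727]))]
brass_drift [(array([289., 340.]), 0.75, array([ 0.3684, -0.3352]))]
marker [(array([270., 188.]), 0.69, array([0.5614, 0.0688])), (array([192., 175.]), 0.61, array([0.3949, 0.2352]))]
top (array([ 0.425 , -0.067 ,  1.1366]), array([ 0.12  , -0.0016, -0.9929]))
bush_rack [(array([242., 213.]), 0.75, array([0.5555, 0.0203
[... 784 characters left out ...]
6933, -0.3021])), (array([267., 221.]), 0.3, array([ 0.5372, -0.0385])), (array([365., 208.]), 0.21, array([ 0.5659, -0.2701]))]
brass_drift [(array([390., 295.]), 0.55, array([ 0.3634, -0.3245]))]
marker [(array([147., 278.]), 0.8, array([0.4044, 0.2429]))]
{'t': 1.1, 'q': array([ 1.5271,  0.3586,  0.0119,  0.    , -1.2241, -0.2881]), 'qd': array([-0.0009,  0.0016, -0.0007,  0.0013,  0.002 , -0.0015]), 'joint_efforts': array([  0.0001, -58.2396,  29.3296,   7.0024,   0.0123,  -0.    ]), 'eef_pos': array([0.2199, 0.6382, 0.2376]), 'ee_rot': array([-3.1416,  0.0001, -1.9026]), 'force': array([ 0.2136,  0.5205, -0.8957]), 'moment': array([0.0217, 0.0447, 0.0104]), 'width': 0.08763799387666163}
```

View pics/scene0.png

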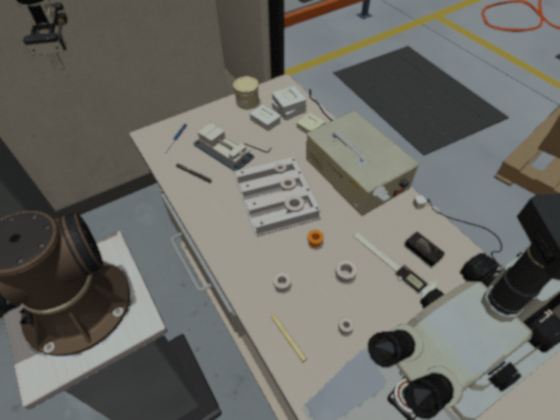

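View pics/top0.png

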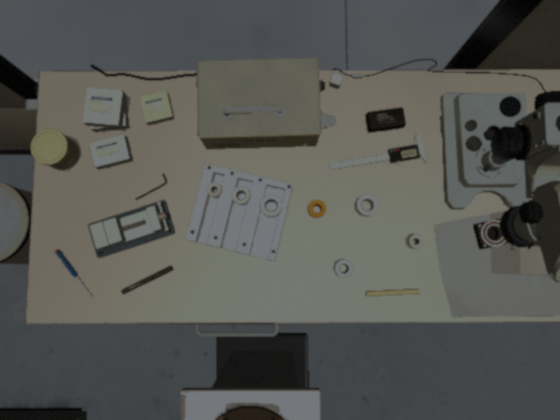

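Scene/top pictures: loose grey bushes in top view: small (414,241), medium (343,268), large (366,205). The rack is at (240,213) with the stored bushes at (215,190), (241,197) and (271,205). Possible mix-ups are the orange ring (316,209), the three stored bushes, and the microscope ring (490,233). Next I'll check this in a close crop.

Run:
```python
import cv2,numpy as np
a=cv2.imread('pics/top0.png');b=cv2.imread('pics/scene0.png')
r=cv2.resize
cv2.imwrite('pics/c1.png',r(a[158:268,180:300],None,fx=5,fy=5,interpolation=cv2.INTER_CUBIC))
t=r(a[185:285,310:430],None,fx=4,fy=4,interpolation=cv2.INTER_CUBIC)
cv2.imwrite('pics/c2.png',t)
```

```text
(no output)
```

View pics/c1.png

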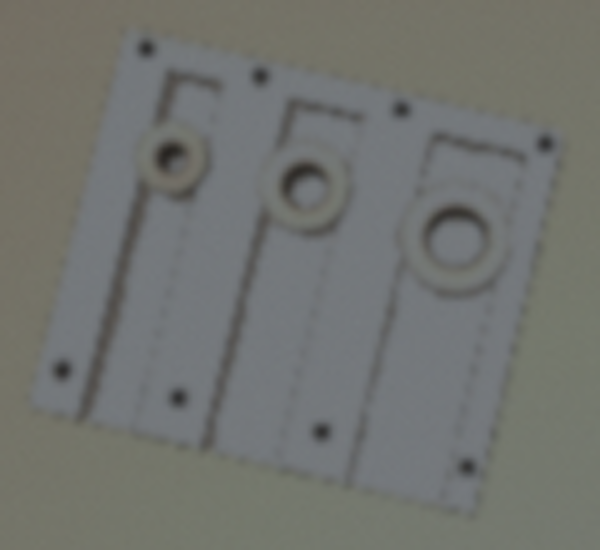

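View pics/c2.png

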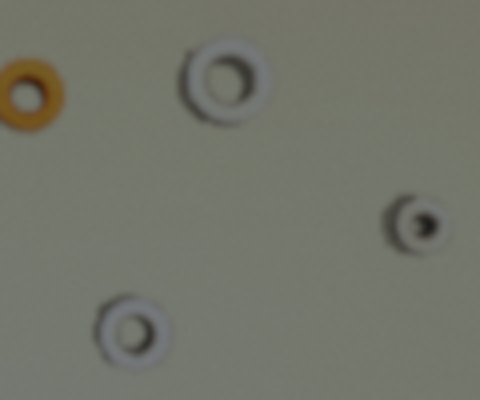

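Crop check: c2 shows large (227,81), medium (133,331) and small (417,224) as plain steel, with the orange look-alike at the left edge. c1 shows the rack with the open ends towards the robot and the stored bushes at the rear. I'll fit the geometry by edges in both cameras.

```bash
cat > fit.py <<'E'
from h import *
from scipy.optimize import minimize
from scipy.ndimage import map_coordinates
def seg(a,b,n=60): return np.linspace(a,b,n)
S=[(.067,.013),(.005,.0175),(-.067,.022)]
def rackpts():
    P=[]
    c=[(-.09,-.104),(.09,-.104),(.09,.104),(-.09,.104)]
    for i in range(4): P.append(seg(c[i],c[(i+1)%4]))
    for y,w in S: P+= [seg((-.09,y-w),(.035-0*w,y-w)),seg((-.09,y+w),(.035,y+w)),seg((.075,y-w),(.075,y+w),20)]
    return np.vstack(P)
def grad(im,s):
    g=np.max([np.hypot(cv2.Sobel(x,cv2.CV_32F,1,0),cv2.Sobel(x,cv2.CV_32F,0,1)) for x in cv2.split(cv2.GaussianBlur(im,(0,0),s).astype(np.float32))],0)
    return g
def sc(g,cam,p): 
    q=proj(cam,p); return map_coordinates(g,[q[:,1],q[:,0]],order=1).mean()
def fit(f,x0,sim):
    x0=np.array(x0,float); b=None
    for s in (1,-1):
        r=minimize(f,x0,method='Nelder-Mead',options=dict(initial_simplex=np.vstack([x0]+[x0+s*np.eye(len(x0))[i]*sim[i] for i in range(len(x0))]),xatol=1e-5,fatol=1e-4))
        if b is None or r.fun<b.fun:b=r
    return b
def rack(im,cam,x0):
    P=rackpts()
    for s in(1.8,.7):
        g=grad(im,s)
        def f(v):
            c,n=np.cos(v[2]),np.sin(v[2]); xy=P@np.array([[c,n],[-n,c]])+v[:2]
            return -sc(g,cam,np.c_[xy,np.full(len(xy),.046)])
        r=fit(f,x0,[.01,.01,.05]);x0=r.x
    return r.x,-r.fun
th=np.linspace(0,2*np.pi,80,endpoint=False);C=np.c_[np.cos(th),np.sin(th)]
def bush(im,cam,x0,R,rb,zt):
    for s in(1.5,.7):
        g=grad(im,s)
        f=lambda v:-sc(g,cam,np.vstack([np.c_[C*R+v,np.full(80,zt)],np.c_[C*rb+v,np.full(80,zt)]]))
        r=fit(f,x0,[.006,.006]);x0=r.x
    return r.x,-r.fun
B=dict(small=(.0165,.0065),medium=(.021,.01),large=(.0255,.0135))
E
python3 - <<'E'
from fit import *
np.set_printoptions(precision=4,suppress=True)
for cam in('top','scene'):
    im=cv2.imread(f'pics/{cam}0.png')
    v,s=rack(im,cam,[.555,.022,-.24]); print(cam,'rack',v,s)
    for n,x0 in dict(small=(.487,-.378),medium=(.42,-.215),large=(.568,-.267)).items():
        print(n,*bush(im,cam,x0,*B[n],.034))
    c,n_=np.cos(v[2]),np.sin(v[2]);R=np.array([[c,-n_],[n_,c]])
    for (y,w),n in zip(S,B):
        p,s=bush(im,cam,R@[.045,y]+v[:2],*B[n],.056); print('stored',n,p,'rack:',R.T@(p-v[:2]),s)
E
```

```text
top rack [ 0.5559  0.0254 -0.2407] 49.714725494384766
small [ 0.4865 -0.3798] 105.26876068115234
medium [ 0.4238 -0.2143] 70.95857238769531
large [ 0.5658 -0.2606] 69.58402252197266
stored small [0.6051 0.0823] rack: [0.0342 0.067 ] 95.13082122802734
stored medium [0.5926 0.0214] rack: [0.0366 0.0049] 75.51182556152344
stored large [ 0.5936 -0.053 ] rack: [ 0.0552 -0.0671] 50.41973876953125
scene rack [ 0.5533  0.0209 -0.2406] 127.33618927001953
small [ 0.4859 -0.3815] 122.44731140136719
medium [ 0.425  -0.2156] 121.4207992553711Traceback (most recent call last):
  File "<stdin>", line 7, in <module>
  File "fit.py", line 37, in bush
    r=fit(f,x0,[.006,.006]);x0=r.x
  File "fit.py", line 20, in fit
    r=minimize(f,x0,method='Nelder-Mead',options=dict(initial_simplex=np.vstack([x0]+[x0+s*np.eye(len(x0))[i]*sim[i] for i in range(len(x0))]),xatol=1e-5,fatol=1e-4))
    res = _minimize_neldermead(fun, x0, args, callback, bounds=bounds,
                               **options)
    fxr = func(xr)
    fx = function(np.copy(x), *(wrapper_args + args))
  File "fit.py", line 36, in <lambda>
    f=lambda v:-sc(g,cam,np.vstack([np.c_[C*R+v,np.full(80,zt)],np.c_[C*rb+v,np.full(80,zt)]]))
                ~~^^^^^^^^^^^^^^^^^^^^^^^^^^^^^^^^^^^^^^^^^^^^^^^^^^^^^^^^^^^^^^^^^^^^^^^^^^^^^
  File "fit.py", line 16, in sc
    q=proj(cam,p); return map_coordinates(g,[q[:,1],q[:,0]],order=1).mean()
  File "h.py", line 12, in proj
    m=optics.camera_model(cam)
ValueError: time passes only in moves, steps and waits
```

```bash
sed -i 's/^def ray/_m={}\ndef cm(c):\n    if c not in _m:_m[c]=optics.camera_model(c)\n    return _m[c]\ndef ray/; s/m=optics.camera_model(cam)/m=cm(cam)/' h.py
cat > m.py <<'E'
from fit import *
np.set_printoptions(precision=4,suppress=True)
for cam in('top','scene'):
    im=cv2.imread(f'pics/{cam}0.png')
    for st in ([.555,.022,-.24],[.553,.028,-.23],[.558,.018,-.25],[.55,.026,-.24]):
        v,s=rack(im,cam,st); print(cam,'rack',v,s)
    for n,x0 in dict(small=(.487,-.378),medium=(.42,-.215),large=(.568,-.267)).items():
        print(n,*bush(im,cam,x0,*B[n],.034))
    c,n_=np.cos(v[2]),np.sin(v[2]);R=np.array([[c,-n_],[n_,c]])
    for (y,w),n,x in zip(S,B,(.034,.0366,.0552)):
        p,s=bush(im,cam,R@[x,y]+v[:2],*B[n],.056); print('stored',n,p,'rack:',R.T@(p-v[:2]),s)
E
python3 m.py
```

```text
top rack [ 0.5559  0.0254 -0.2407] 49.714725494384766
top rack [ 0.5559  0.0254 -0.2406] 49.714725494384766
top rack [ 0.5559  0.0254 -0.2406] 49.714725494384766
top rack [ 0.5559  0.0254 -0.2407] 49.714717864990234
small [ 0.4865 -0.3798] 105.26876068115234
medium [ 0.4238 -0.2143] 70.95857238769531
large [ 0.5658 -0.2606] 69.58402252197266
stored small [0.6051 0.0823] rack: [0.0342 0.0669] 95.13082122802734
stored medium [0.5926 0.0214] rack: [0.0366 0.0049] 75.51167297363281
stored large [ 0.5936 -0.053 ] rack: [ 0.0552 -0.0671] 50.419830322265625
scene rack [ 0.5533  0.0209 -0.2406] 127.33618927001953
scene rack [ 0.5533  0.0209 -0.2406] 127.33617401123047
scene rack [ 0.5533  0.0209 -0.2406] 127.33617401123047
scene rack [ 0.5533  0.0209 -0.2406] 127.33617401123047
small [ 0.4859 -0.3815] 122.44731140136719
medium [ 0.425  -0.2156] 121.4207992553711
large [ 0.5704 -0.2724] 114.3752670288086
stored small [0.5679 0.0831] rack: [-0.0007  0.064 ] 119.04985046386719
stored medium [0.5899 0.0177] rack: [0.0363 0.0056] 125.3914566040039
stored large [ 0.5836 -0.0648] rack: [ 0.0498 -0.076 ] 108.27568054199219
```

Run:
```python
from fit import *
np.set_printoptions(precision=4,suppress=True)
for cam in('top','scene'):
    im=cv2.imread(f'pics/{cam}0.png')
    res={}
    for dx in np.arange(-.009,.01,.003):
        for dy in np.arange(-.009,.01,.003):
            p,s=bush(im,cam,(.568+dx,-.267+dy),*B['large'],.034); res[tuple(np.round(p,3))]=round(float(s),1)
    print(cam,sorted(res.items(),key=lambda k:-k[1])[:4])
    print(at(cam,(310+227.5/4-.4,185+81.5/4-.4),.034) if cam=='top' else '')
    # box height cue: image projections
```

```text
top [((np.float64(0.572), np.float64(-0.271)), 70.2), ((np.float64(0.566), np.float64(-0.261)), 69.6)]
[ 0.5694 -0.268   0.034 ]
scene [((np.float64(0.559), np.float64(-0.283)), 124.4), ((np.float64(0.57), np.float64(-0.272)), 114.4)]
```

```bash
python3 - <<'E'
from h import *
np.set_printoptions(precision=3,suppress=True)
for t in [(497,140),(515,212),(510,225),(447,203),(446,95),(510,104)]:
    for s in [(480,268),(388,348),(425,390),(432,297),(360,385)]:
        a,d=ray('top',t);b,e=ray('scene',s)
        k=np.linalg.lstsq(np.c_[d,-e],b-a,rcond=None)[0];p,q=a+k[0]*d,b+k[1]*e
        if np.linalg.norm(p-q)<.06: print(t,s,(p+q)/2,np.linalg.norm(p-q))
for s in[(195,144),(321,137)]:
  for z in(.1,.15,.2): print(s,z,at('top',s,z))
E
cat > z.py <<'E'
import cv2
a=cv2.imread('pics/scene0.png')[225:420,300:560]
cv2.imwrite('pics/c3.png',cv2.resize(a,None,fx=3,fy=3,interpolation=cv2.INTER_CUBIC))
E
python3 z.py
```

```text
(497, 140) (480, 268) [ 0.667 -0.48   0.251] 0.009086822186266363
(515, 212) (425, 390) [ 0.533 -0.577  0.078] 0.03318910680185811
(515, 212) (432, 297) [ 0.528 -0.485  0.297] 0.014040307936938294
(510, 225) (388, 348) [ 0.487 -0.505  0.197] 0.04764778934421044
(510, 225) (425, 390) [ 0.516 -0.571  0.083] 0.0036387848466107185
(510, 225) (432, 297) [ 0.513 -0.48   0.303] 0.03705069210036789
(447, 203) (388, 348) [ 0.567 -0.465 -0.024] 0.03238307567749118
(447, 203) (425, 390) [ 0.619 -0.548 -0.209] 0.03018917436608495
(446, 95) (480, 268) [ 0.814 -0.446  0.069] 0.008041934308947988
(510, 104) (480, 268) [ 0.71  -0.49   0.242] 0.05620556300776911
(195, 144) 0.1 [0.697 0.118 0.1  ]
(195, 144) 0.15 [0.684 0.109 0.15 ]
(195, 144) 0.2 [0.671 0.1   0.2  ]
(321, 137) 0.1 [ 0.712 -0.159  0.1  ]
(321, 137) 0.15 [ 0.698 -0.155  0.15 ]
(321, 137) 0.2 [ 0.684 -0.15   0.2  ]
```

View pics/c3.png

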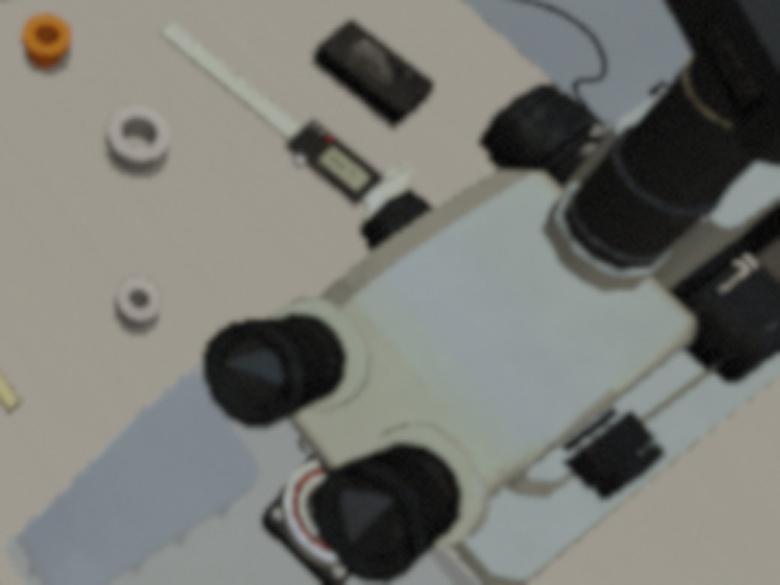

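Run:
```python
from h import *
np.set_printoptions(precision=3,suppress=True)
for s in [(385,348),(425,390),(400,310),(432,300)]:
    for z in (0.1,.2,.25,.3,.35,.4,.45): p=at('scene',s,z); print(s,z,p[:2],proj('top',p)[0])
a=cv2.imread('pics/top0.png')[70:330,400:560]
cv2.imwrite('pics/c4.png',cv2.convertScaleAbs(cv2.resize(a,None,fx=3,fy=2.3,interpolation=cv2.INTER_CUBIC),alpha=2))
```

```text
(385, 348) 0.1 [ 0.497 -0.477] [469.715 234.062]
(385, 348) 0.2 [ 0.458 -0.494] [499.643 250.541]
(385, 348) 0.25 [ 0.438 -0.502] [517.242 260.232]
(385, 348) 0.3 [ 0.419 -0.511] [537.034 271.131]
(385, 348) 0.35 [ 0.399 -0.519] [559.458 283.479]
(385, 348) 0.4 [ 0.38  -0.527] [585.075 297.586]
(385, 348) 0.45 [ 0.36  -0.536] [614.62  313.856]
(425, 390) 0.1 [ 0.508 -0.571] [513.551 229.033]
(425, 390) 0.2 [ 0.467 -0.576] [542.121 245.648]
(425, 390) 0.25 [ 0.447 -0.579] [558.921 255.418]
(425, 390) 0.3 [ 0.427 -0.581] [577.817 266.407]
(425, 390) 0.35 [ 0.407 -0.584] [599.225 278.858]
(425, 390) 0.4 [ 0.386 -0.586] [623.684 293.083]
(425, 390) 0.45 [ 0.366 -0.589] [651.893 309.49 ]
(400, 310) 0.1 [ 0.574 -0.434] [448.252 198.555]
(400, 310) 0.2 [ 0.525 -0.456] [478.595 215.974]
(400, 310) 0.25 [ 0.501 -0.467] [496.444 226.221]
(400, 310) 0.3 [ 0.477 -0.478] [516.525 237.749]
(400, 310) 0.35 [ 0.452 -0.49 ] [539.284 250.816]
(400, 310) 0.4 [ 0.428 -0.501] [565.294 265.749]
(400, 310) 0.45 [ 0.403 -0.512] [595.306 282.98 ]
(432, 300) 0.1 [ 0.645 -0.452] [455.218 166.52 ]
(432, 300) 0.2 [ 0.587 -0.472] [485.141 184.772]
(432, 300) 0.25 [ 0.558 -0.482] [502.75  195.514]
(432, 300) 0.3 [ 0.529 -0.492] [522.566 207.602]
(432, 300) 0.35 [ 0.5   -0.502] [545.031 221.307]
(432, 300) 0.4 [ 0.471 -0.512] [570.715 236.975]
(432, 300) 0.45 [ 0.442 -0.522] [600.361 255.062]
```

View pics/c4.png

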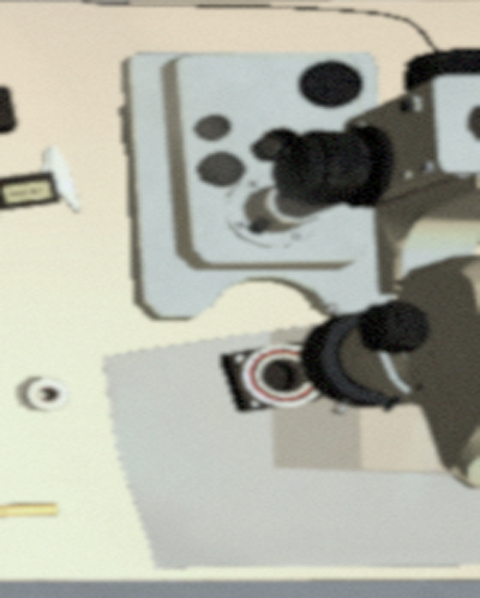

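Scene: the microscope overhangs only at y < about -0.48, so I'll grip the small bush with the jaws along world x. I start with the medium bush.

Emit:
apply_moves(
  increments=[0.015,-0.036,0,0,0,0.02,0.015,-0.036,0,0,0,0.02,0.015,-0.036,0,0,0,0.02,0.015,-0.036,0,0,0,0.02,0.015,-0.036,0,0,0,0.01,0.015,-0.036,0,0,0,0,0.015,-0.036,0,0,0,0,0.015,-0.036,0,0,0,0,0.015,-0.036,0,0,0,0,0.015,-0.036,0,0,0,0,0.015,-0.036,0,0,0,0,0.015,-0.036,0,0,0,0,0.015,-0.036,0,0,0,0,0.015,-0.036,0,0,0,0,0.015,-0.036,0,0,0,0],
  hand=0.2,
  force=30,
)

```text
t: 2.35
eef_pos: [0.4465, 0.0791, 0.2377]
ee_rot: [-3.135, 0.007, -1.795]
force: [1.0, 1.1, 0.1]
width: 0.0703
```

Emit:
apply_moves(
  increments=[-0.002,-0.033,-0.01,0,0,-0.016,-0.003,-0.033,-0.01,0,0,0,-0.002,-0.033,-0.01,0,0,0,-0.003,-0.033,-0.02,0,0,0,-0.002,-0.033,-0.02,0,0,0,-0.003,-0.033,-0.02,0,0,0,-0.002,-0.033,-0.02,0,0,0,-0.003,-0.033,-0.015,0,0,0,-0.002,-0.03,-0.013,0,0,0,0,0,0,0,0,0],
)

```text
t: 3.18
eef_pos: [0.4252, -0.2334, 0.0988]
ee_rot: [-3.122, 0.013, -1.815]
force: [-0.3, 0.1, 0.4]
width: 0.0702
```

Run:
```python
from h import *
s=arm.get_state(); print(s['eef_pos'],s['ee_rot'],s['q'],s['t'])
```

```text
[ 0.42520489 -0.2333679   0.09882907] [-3.12195991  0.01346748 -1.8151222 ] [-0.10416557  0.1813372  -0.58856392 -0.01506408 -0.77962914  1.4411045 ] 3.1833
```

```bash
cat > d.py <<'E'
import sys
from h import *
from scipy.spatial.transform import Rotation as R
def go(x,y,z,yaw=-1.811):
    s=arm.get_state()
    r=(R.from_euler('xyz',[np.pi,0,yaw])*R.from_euler('xyz',s['ee_rot']).inv()).as_rotvec()
    print('t',round(s['t'],2),'d',np.round(np.array([x,y,z])-s['eef_pos'],4),'rot',np.round(r,4),'w',round(s['width'],4),'F',np.round(s['force'],1))
if __name__=='__main__': go(*map(float,sys.argv[1:]))
E
python3 d.py .4245 -.215 .037
```

```text
t 3.18 d [-0.0007  0.0184 -0.0618] rot [-0.0084  0.0223  0.0043] w 0.0702 F [-0.3  0.1  0.4]
```

Emit:
apply_moves(
  increments=[-0.0007,0.0184,0,-0.008,0.022,0.004,0,0,0,0,0,0,0,0,0,0,0,0],
)

```text
t: 3.43
eef_pos: [0.4232, -0.2176, 0.0976]
ee_rot: [3.139, -0.001, -1.818]
force: [-0.1, 0.5, -0.0]
width: 0.0702
```

```bash
python3 d.py .4245 -.215 .037
```

```text
t 3.43 d [ 0.0013  0.0026 -0.0606] rot [ 0.     -0.0031  0.0072] w 0.0702 F [-0.1  0.5 -0. ]
```

Emit:
apply_moves(
  increments=[0.001,0.0026,-0.03,0,-0.003,0.007,0,0,-0.02,0,0,0,0,0,-0.01,0,0,0,0,0,0,0,0,0],
)

```text
t: 3.77
eef_pos: [0.4276, -0.2144, 0.0385]
ee_rot: [-3.133, 0.001, -1.808]
force: [-0.4, -0.1, -0.0]
width: 0.07
```

```bash
python3 d.py .4245 -.215 .037
```

```text
t 3.77 d [-0.0031 -0.0006 -0.0015] rot [ 0.0008  0.0091 -0.0034] w 0.07 F [-0.4 -0.1 -0. ]
```

Emit:
apply_moves(
  increments=[-0.003,-0.0006,-0.0015,0,0.009,-0.003,0,0,0,0,0,0],
)

```text
t: 3.93
eef_pos: [0.4249, -0.2148, 0.0376]
ee_rot: [3.141, -0.001, -1.809]
force: [0.8, 0.4, 0.6]
width: 0.0705
```

Emit:
apply_moves(
  increments=[0,0,0,0,0,0,0,0,0,0,0,0,0,0,0,0,0,0,0,0,0,0,0,0,0,0,0,0,0,0,0,0,0,0,0,0],
  hand=1,
  force=30,
)

```text
t: 4.43
eef_pos: [0.4273, -0.2149, 0.0411]
ee_rot: [-3.135, 0.0, -1.809]
force: [-0.3, 0.1, -2.0]
width: 0.0402
```

```bash
python3 d.py .4245 -.215 .037
```

```text
t 4.43 d [-0.0028 -0.0001 -0.0041] rot [ 0.0015  0.0061 -0.0024] w 0.0402 F [-0.3  0.1 -2. ]
```

Emit:
apply_moves(
  increments=[-0.002,0,0.015,0,0.004,0,0,0,0.03,0,0,0,0,0,0.04,0,0,0,0,0,0.03,0,0,0,0,0,0,0,0,0],
)

```text
t: 4.85
eef_pos: [0.4206, -0.2145, 0.1577]
ee_rot: [3.134, -0.002, -1.81]
force: [1.4, -0.1, -2.0]
width: 0.0402
```

```bash
python3 d.py .4245 -.215 .16
python3 - <<'E'
from h import *
s=arm.get_state();a=save('top','t1.png');b=save('scene','s1.png');print(s['eef_pos'],s['force'])
def crop(im,cam,h=50):
    u=proj(cam,s['eef_pos']-[0,0,.02])[0].astype(int);print(u)
    x=max(u[0]-60,0);y=max(u[1]-h,0)
    return cv2.resize(im[y:y+2*h,x:x+100],(400,400),interpolation=cv2.INTER_CUBIC)
o=np.hstack([crop(a,'top'),crop(b,'scene')])
cv2.imwrite('pics/c5.png',cv2.convertScaleAbs(o[:,:,::-1],alpha=1.4))
E
```

```text
t 4.85 d [ 0.0039 -0.0005  0.0023] rot [ 0.0002 -0.0082 -0.001 ] w 0.0402 F [ 1.4 -0.1 -2. ]
[ 0.42058367 -0.21452952  0.15774179] [ 1.36195799 -0.1414494  -2.04716698]
[351 270]
[279 256]
```

View pics/c5.png

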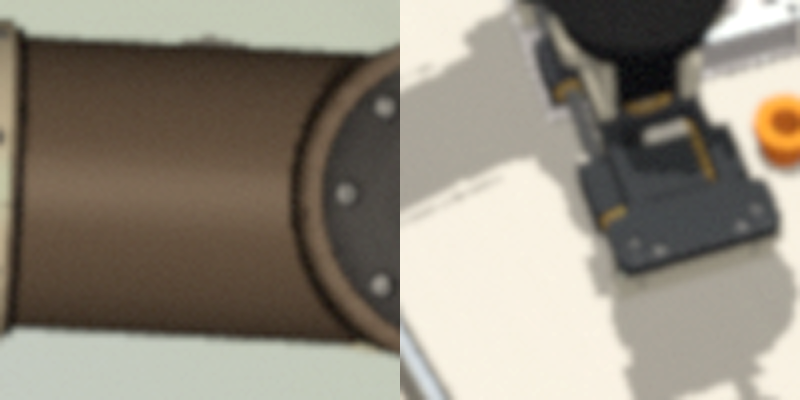

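The arm hides the bush in both pictures. The force of -2 N and the 40 mm opening say it is held. Before placing, I'll check the rack fits by overlay.

Run:
```python
from fit import *
def ov(cam,v,x0,y0,w,h,k):
    im=cv2.imread(f'pics/{cam}0.png')[y0:y0+h,x0:x0+w]
    im=cv2.convertScaleAbs(cv2.resize(im,None,fx=k,fy=k,interpolation=cv2.INTER_CUBIC),alpha=1.5 if cam=='top' else 1)
    P=rackpts();c,n=np.cos(v[2]),np.sin(v[2]);xy=P@np.array([[c,n],[-n,c]])+v[:2]
    q=proj(cam,np.c_[xy,np.full(len(xy),.046)])
    for u in q: 
        a=(u-[x0,y0]+.5)*k-.5
        cv2.circle(im,tuple(int(round(t)) for t in a),0,(0,255,0),-1)
    return im
a=ov('top',[.5559,.0254,-.2406],182,162,115,100,4)
b=ov('scene',[.5533,.0209,-.2406],232,152,92,82,4)
b=cv2.copyMakeBorder(b,0,a.shape[0]-b.shape[0],0,0,cv2.BORDER_CONSTANT)
o=np.hstack([a,b]);print(o.shape)
cv2.imwrite('pics/o1.png',cv2.resize(o,(800,int(o.shape[0]*800/o.shape[1]))))
```

```text
(400, 828, 3)
```

View pics/o1.png

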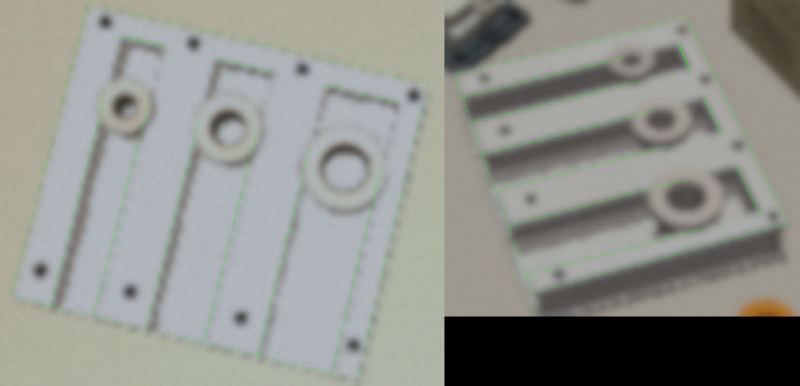

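Both fits overlay well: the slot edges and outline coincide, so the difference between cameras is a calibration offset. I'll use the mean and feel my way in by force.

Emit:
apply_moves(
  increments=[0.015,0.031,0,0,0,0,0.015,0.031,0,0,0,0,0.015,0.031,0,0,0,0,0.015,0.031,0,0,0,0,0.015,0.031,0,0,0,0,0.015,0.031,0,0,0,0,0.012,0.025,0,0,0,0,0.006,0.012,0,0,0,0,0,0,0,0,0,0],
)

```text
t: 5.7
eef_pos: [0.5191, 0.018, 0.1377]
ee_rot: [3.107, -0.009, -1.821]
force: [-0.2, 0.2, -2.6]
width: 0.0402
```

```bash
python3 d.py .5412 .0316 .1
```

```text
t 5.7 d [ 0.0221  0.0136 -0.0377] rot [ 0.0005 -0.0362  0.01  ] w 0.0402 F [-0.2  0.2 -2.6]
```

Emit:
apply_moves(
  increments=[0.022,0.0136,0,0,-0.036,0.01,0,0,-0.015,0,0,0,0,0,-0.01,0,0,0,0,0,0,0,0,0],
)

```text
t: 6.03
eef_pos: [0.538, 0.0308, 0.1058]
ee_rot: [3.134, -0.005, -1.81]
force: [0.1, -0.9, -1.4]
width: 0.0399
```

```bash
python3 d.py .5412 .0316 .1
```

```text
t 6.03 d [ 0.0032  0.0008 -0.0058] rot [ 0.0034 -0.0085 -0.0013] w 0.0399 F [ 0.1 -0.9 -1.4]
```

Emit:
apply_moves(
  increments=[0.003,0.001,-0.004,0.003,-0.008,-0.001,0,0,0,0,0,0,0,0,0,0,0,0],
)

```text
t: 6.28
eef_pos: [0.5388, 0.0295, 0.0993]
ee_rot: [3.137, -0.003, -1.813]
force: [-0.3, 0.1, -1.7]
width: 0.0404
```

```bash
python3 d.py .5412 .0316 .1;python3 - <<'E'
from h import *
s=arm.get_state();a=save('top','t2.png');b=save('scene','s2.png')
def crop(im,cam):
    u=proj(cam,s['eef_pos']-[0,0,.03])[0].astype(int)
    return cv2.resize(im[u[1]-40:u[1]+40,u[0]-40:u[0]+40],(400,400),interpolation=cv2.INTER_CUBIC)
cv2.imwrite('pics/c6.png',cv2.convertScaleAbs(np.hstack([crop(a,'top'),crop(b,'scene')])[:,:,::-1],alpha=1.4))
E
```

```text
t 6.28 d [0.0024 0.0021 0.0007] rot [ 0.0021 -0.0052  0.0017] w 0.0404 F [-0.3  0.1 -1.7]
```

View pics/c6.png

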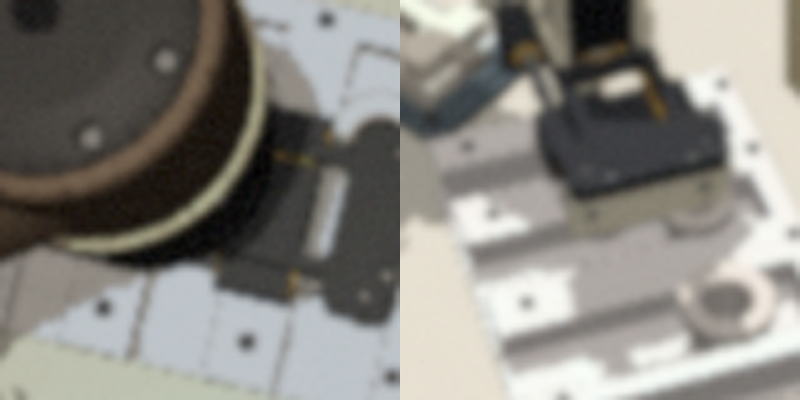

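Emit:
apply_moves(
  increments=[0.0024,0.0021,-0.004,0.002,-0.005,0.002,0,0,-0.003,0,0,0,0,0,-0.001,0,0,0,0,0,0,0,0,0],
)

```text
t: 6.72
eef_pos: [0.5425, 0.032, 0.0925]
ee_rot: [-3.138, 0.002, -1.811]
force: [0.1, 0.4, -2.5]
width: 0.0401
```

```bash
python3 d.py .5412 .0316 .08
```

```text
t 6.72 d [-0.0013 -0.0004 -0.0125] rot [-0.0016  0.0039 -0.0001] w 0.0401 F [ 0.1  0.4 -2.5]
```

Emit:
apply_moves(
  increments=[-0.001,0,-0.003,-0.001,0.004,0,0,0,-0.003,0,0,0,0,0,-0.002,0,0,0,0,0,0,0,0,0],
)

```text
t: 7.05
eef_pos: [0.5415, 0.0321, 0.0839]
ee_rot: [3.141, 0.001, -1.811]
force: [-0.6, 0.5, -2.2]
width: 0.0399
```

```bash
python3 d.py .5412 .0316 .08
```

```text
t 7.05 d [-0.0003 -0.0005 -0.0039] rot [-0.0007 -0.0001 -0.0004] w 0.0399 F [-0.6  0.5 -2.2]
```

Emit:
apply_moves(
  increments=[0,0,-0.003,0,0,0,0,0,-0.002,0,0,0,0,0,-0.001,0,0,0,0,0,0,0,0,0],
)

```text
t: 7.38
eef_pos: [0.5414, 0.0321, 0.077]
ee_rot: [3.141, 0.0, -1.81]
force: [-1.1, 0.1, -2.1]
width: 0.0402
```

```bash
python3 d.py .5412 .0316 .06
```

```text
t 7.38 d [-0.0002 -0.0005 -0.017 ] rot [-0.0004 -0.0005 -0.0005] w 0.0402 F [-1.1  0.1 -2.1]
```

Emit:
apply_moves(
  increments=[0,0,-0.003,0,0,0,0,0,-0.003,0,0,0,0,0,-0.002,0,0,0,0,0,-0.001,0,0,0,0,0,0,0,0,0],
)

```text
t: 7.8
eef_pos: [0.5414, 0.0321, 0.067]
ee_rot: [3.141, 0.0, -1.81]
force: [0.5, 0.1, -2.0]
width: 0.0401
```

```bash
python3 d.py .5412 .0316 .06
```

```text
t 7.8 d [-0.0002 -0.0005 -0.007 ] rot [-0.0005 -0.0004 -0.0005] w 0.0401 F [ 0.5  0.1 -2. ]
```

Emit:
apply_moves(
  increments=[0,0,-0.002,0,0,0,0,0,-0.001,0,0,0,0,0,-0.001,0,0,0,0,0,0,0,0,0],
)

```text
t: 8.13
eef_pos: [0.5417, 0.0322, 0.063]
ee_rot: [3.141, 0.0, -1.81]
force: [-0.7, -0.1, -1.4]
width: 0.0403
```

Emit:
apply_moves(
  increments=[0,0,-0.001,0,0,0,0,0,0,0,0,0],
)

```text
t: 8.3
eef_pos: [0.5418, 0.0322, 0.0631]
ee_rot: [-3.141, 0.0, -1.81]
force: [0.7, -0.2, -3.1]
width: 0.0401
```

Emit:
apply_moves(
  increments=[0,0,-0.001,0,0,0,0,0,0,0,0,0],
)

```text
t: 8.47
eef_pos: [0.5421, 0.0323, 0.0631]
ee_rot: [-3.14, 0.001, -1.809]
force: [0.8, -0.4, -3.1]
width: 0.0401
```

Emit:
apply_moves(
  increments=[0,0,-0.0008,0,0,0,0,0,0,0,0,0],
)

```text
t: 8.63
eef_pos: [0.5423, 0.0323, 0.063]
ee_rot: [-3.14, 0.001, -1.809]
force: [-0.2, 0.0, -0.9]
width: 0.0404
```

Emit:
apply_moves(
  increments=[0,0,-0.003,0,0,0,0,0,-0.003,0,0,0],
)

```text
t: 8.8
eef_pos: [0.5433, 0.0321, 0.0617]
ee_rot: [-3.137, 0.0, -1.807]
force: [-14.9, 1.1, 39.5]
width: 0.0403
```

Emit:
apply_moves(
  increments=[-0.001,0,0.0015,0,0,0,0,0,0,0,0,0],
)

```text
t: 8.97
eef_pos: [0.5429, 0.0323, 0.0645]
ee_rot: [-3.135, 0.002, -1.806]
force: [0.0, 0.5, -1.7]
width: 0.0405
```

Emit:
apply_moves(
  increments=[0,0,0,0,0,0,0,0,0,0,0,0,0,0,0,0,0,0],
  hand=0.3,
)

```text
t: 9.22
eef_pos: [0.5434, 0.0324, 0.0638]
ee_rot: [-3.134, 0.002, -1.806]
force: [0.4, -0.3, -1.0]
width: 0.0553
```

```bash
python3 d.py .5412 .0316 .16
```

```text
t 9.22 d [-0.0022 -0.0008  0.0962] rot [-0.0004  0.0077 -0.0048] w 0.0553 F [ 0.4 -0.3 -1. ]
```

Emit:
apply_moves(
  increments=[-0.001,0,0.01,0,0.007,-0.004,0,0,0.03,0,0,0,0,0,0.035,0,0,0,0.003,-0.02,0.01,0,0,0,0.003,-0.035,0,0,0,0,0.003,-0.035,0,0,0,0,0.003,-0.035,0,0,0,0,0.003,-0.035,0,0,0,0,0.003,-0.035,0,0,0,0,0.003,-0.035,0,0,0,0,0.003,-0.03,0,0,0,0,0.002,-0.015,0,0,0,0,0,0,0,0,0,0,0,0,0,0,0,0],
  hand=0.1,
)

```text
t: 10.38
eef_pos: [0.5694, -0.2559, 0.1483]
ee_rot: [3.141, -0.003, -1.806]
force: [-0.1, -0.3, -0.5]
width: 0.0789
```

```bash
python3 d.py .570 -.270 .037
python3 - <<'E'
from fit import *
np.set_printoptions(precision=4,suppress=True)
ims=[save(c,c[0]+'3.png') for c in('top','scene')]
for c,im in zip(('top','scene'),ims):
    im=im[:,:,::-1].copy()
    for p,z in (((.5412,.0316),.056),):
        print(c,bush(im,c,p,*B['medium'],z))
o=np.hstack([cv2.resize(ims[0][160:270,180:300],(400,367)),cv2.resize(ims[1][140:250,220:340],(400,367))])
cv2.imwrite('pics/c7.png',cv2.convertScaleAbs(o[:,:,::-1],alpha=1.3))
E
```

```text
t 10.38 d [ 0.0006 -0.0141 -0.1113] rot [ 0.0025 -0.0014 -0.0047] w 0.0789 F [-0.1 -0.3 -0.5]
top (array([0.5586, 0.0673]), np.float64(176.99081420898438))
scene (array([0.5392, 0.0321]), np.float64(132.5237579345703))
```

View pics/c7.png

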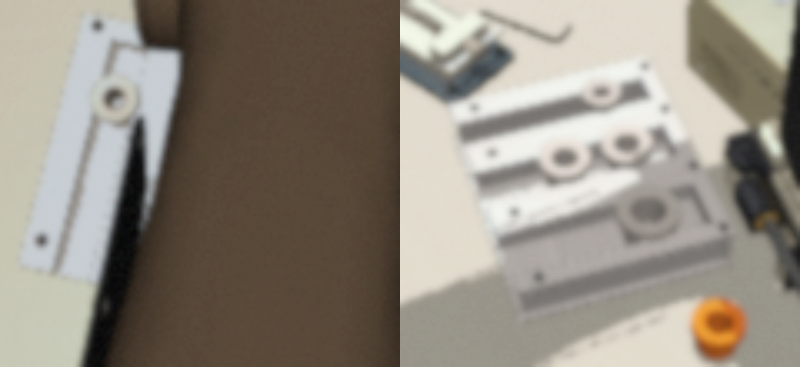

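Medium hangs in the middle row next to the stored one (right panel, about (565,157)). Next the large bush.

Emit:
apply_moves(
  increments=[0.0006,-0.0141,-0.02,0.0025,-0.001,-0.005,0,0,-0.03,0,0,0,0,0,-0.01,0,0,0,0,0,0,0,0,0],
)

```text
t: 10.82
eef_pos: [0.572, -0.2652, 0.0891]
ee_rot: [-3.137, 0.0, -1.804]
force: [0.0, 0.4, 0.8]
width: 0.0787
```

```bash
python3 d.py .570 -.270 .036
```

```text
t 10.82 d [-0.002  -0.0048 -0.0531] rot [ 0.0008  0.0044 -0.0067] w 0.0787 F [0.  0.4 0.8]
```

Emit:
apply_moves(
  increments=[-0.002,-0.005,-0.015,0,0.004,-0.006,0,0,-0.02,0,0,0,0,0,-0.008,0,0,0,0,0,-0.003,0,0,0,0,0,0,0,0,0],
)

```text
t: 11.23
eef_pos: [0.573, -0.2666, 0.0466]
ee_rot: [-3.138, -0.002, -1.803]
force: [-0.2, -0.5, -0.7]
width: 0.0788
```

```bash
python3 d.py .570 -.270 .036
```

```text
t 11.23 d [-0.003  -0.0034 -0.0106] rot [ 0.0024  0.0034 -0.0077] w 0.0788 F [-0.2 -0.5 -0.7]
```

Emit:
apply_moves(
  increments=[-0.003,-0.0034,-0.007,0.002,0.003,-0.008,0,0,-0.003,0,0,0,0,0,0,0,0,0],
)

```text
t: 11.48
eef_pos: [0.5718, -0.2699, 0.039]
ee_rot: [-3.137, -0.0, -1.81]
force: [0.7, 0.9, -0.1]
width: 0.0788
```

Emit:
apply_moves(
  increments=[0,0,0,0,0,0,0,0,0,0,0,0,0,0,0,0,0,0,0,0,0,0,0,0,0,0,0,0,0,0,0,0,0,0,0,0],
  hand=1,
  force=35,
)

```text
t: 11.98
eef_pos: [0.5725, -0.2705, 0.0409]
ee_rot: [-3.135, -0.0, -1.811]
force: [0.3, 0.8, -1.9]
width: 0.049
```

```bash
python3 d.py .4804 -.0276 .16
```

```text
t 11.98 d [-0.0921  0.2429  0.1191] rot [ 0.002   0.0066 -0.0004] w 0.049 F [ 0.3  0.8 -1.9]
```

Emit:
apply_moves(
  increments=[0,0,0.015,0.002,0.006,0,0,0,0.03,0,0,0,0,0,0.035,0,0,0,0,0,0.03,0,0,0,-0.01,0.03,0.005,0,0,0,-0.013,0.035,0,0,0,0,-0.013,0.035,0,0,0,0,-0.013,0.035,0,0,0,0,-0.013,0.035,0,0,0,0,-0.013,0.03,0,0,0,0,-0.01,0.02,0,0,0,0,-0.005,0.01,0,0,0,0,0,0,0,0,0,0,0,0,0,0,0,0],
)

```text
t: 13.15
eef_pos: [0.4699, -0.0315, 0.1541]
ee_rot: [3.129, 0.003, -1.817]
force: [-0.0, -0.0, -3.1]
width: 0.0492
```

```bash
python3 d.py .4804 -.0276 .1
```

```text
t 13.15 d [ 0.0105  0.0039 -0.0541] rot [-0.0059 -0.0111  0.0055] w 0.0492 F [-0.  -0.  -3.1]
```

Emit:
apply_moves(
  increments=[0.0105,0.004,-0.01,-0.006,-0.011,0.005,0,0,-0.025,0,0,0,0,0,-0.01,0,0,0,0,0,-0.004,0,0,0,0,0,0,0,0,0],
)

```text
t: 13.57
eef_pos: [0.4824, -0.0294, 0.1038]
ee_rot: [-3.139, 0.001, -1.813]
force: [-0.2, -0.3, -2.8]
width: 0.049
```

```bash
python3 d.py .4804 -.0276 .09
```

```text
t 13.57 d [-0.002   0.0018 -0.0138] rot [-0.0001  0.0022  0.0019] w 0.049 F [-0.2 -0.3 -2.8]
```

Emit:
apply_moves(
  increments=[-0.002,0.002,-0.004,0,0.002,0.002,0,0,-0.002,0,0,0,0,0,0,0,0,0],
)

```text
t: 13.82
eef_pos: [0.4809, -0.0284, 0.0979]
ee_rot: [-3.142, -0.0, -1.813]
force: [0.3, -0.4, -3.4]
width: 0.0493
```

Emit:
apply_moves(
  increments=[0,0,-0.003,0,0,0,0,0,-0.003,0,0,0,0,0,-0.002,0,0,0,0,0,0,0,0,0],
)

```text
t: 14.15
eef_pos: [0.4819, -0.0283, 0.0906]
ee_rot: [-3.139, 0.001, -1.813]
force: [-0.7, 0.4, -2.4]
width: 0.0489
```

```bash
python3 d.py .4804 -.0276 .09
```

```text
t 14.15 d [-0.0015  0.0007 -0.0006] rot [-0.0006  0.0028  0.0017] w 0.0489 F [-0.7  0.4 -2.4]
```

Emit:
apply_moves(
  increments=[-0.001,0.001,-0.003,0,0.002,0.002,0,0,-0.002,0,0,0,0,0,-0.001,0,0,0,0,0,0,0,0,0],
)

```text
t: 14.48
eef_pos: [0.4809, -0.0271, 0.0842]
ee_rot: [-3.141, 0.001, -1.81]
force: [0.3, 0.1, -3.5]
width: 0.0496
```

Emit:
apply_moves(
  increments=[0,0,-0.002,0,0,0,0,0,-0.002,0,0,0,0,0,-0.001,0,0,0,0,0,0,0,0,0],
)

```text
t: 14.82
eef_pos: [0.481, -0.027, 0.0787]
ee_rot: [-3.141, 0.001, -1.81]
force: [-0.3, -0.0, -2.2]
width: 0.0493
```

```bash
python3 d.py .4804 -.0276 .063
```

```text
t 14.82 d [-0.0006 -0.0006 -0.0157] rot [-0.0007  0.0011 -0.0011] w 0.0493 F [-0.3 -0.  -2.2]
```

Foot is at about 39 mm with no contact, so it is inside the slot. Continuing down.

Emit:
apply_moves(
  increments=[0,0,-0.003,0,0,0,0,0,-0.003,0,0,0,0,0,-0.002,0,0,0,0,0,-0.002,0,0,0,0,0,0,0,0,0],
)

```text
t: 15.23
eef_pos: [0.4811, -0.027, 0.0676]
ee_rot: [-3.141, 0.001, -1.81]
force: [0.6, 0.2, -2.6]
width: 0.0493
```

Emit:
apply_moves(
  increments=[0,0,-0.002,0,0,0,0,0,-0.001,0,0,0,0,0,0,0,0,0],
)

```text
t: 15.48
eef_pos: [0.481, -0.0271, 0.0641]
ee_rot: [-3.141, 0.001, -1.81]
force: [0.3, 0.5, -3.5]
width: 0.0488
```

Emit:
apply_moves(
  increments=[0,0,-0.002,0,0,0,0,0,0,0,0,0],
)

```text
t: 15.65
eef_pos: [0.4814, -0.027, 0.0627]
ee_rot: [-3.14, 0.001, -1.809]
force: [0.0, -1.1, -1.1]
width: 0.0491
```

Emit:
apply_moves(
  increments=[0,0,-0.0015,0,0,0,0,0,-0.001,0,0,0],
)

```text
t: 15.82
eef_pos: [0.4817, -0.0271, 0.0625]
ee_rot: [-3.139, 0.001, -1.808]
force: [-8.6, 2.0, 15.6]
width: 0.0491
```

Seated with 15 N on it. I'll ease off, release and rise.

Emit:
apply_moves(
  increments=[0,0,0.0005,0,0,0,0,0,0,0,0,0],
)

```text
t: 15.98
eef_pos: [0.482, -0.0269, 0.0637]
ee_rot: [-3.138, 0.001, -1.808]
force: [-0.1, 0.1, -2.5]
width: 0.049
```

Emit:
apply_moves(
  increments=[0,0,0,0,0,0,0,0,0,0,0,0,0,0,0,0,0,0],
  hand=0.25,
)

```text
t: 16.23
eef_pos: [0.4828, -0.0268, 0.0639]
ee_rot: [-3.137, 0.002, -1.808]
force: [0.7, -0.0, 0.3]
width: 0.0631
```

```bash
python3 d.py .4865 -.3805 .17 -1.811
```

```text
t 16.23 d [ 0.0037 -0.3537  0.1061] rot [-0.0007  0.0053 -0.0032] w 0.0631 F [ 0.7 -0.   0.3]
```

Emit:
apply_moves(
  increments=[0,0,0.01,0,0.005,0,0,0,0.03,0,0,0,0,0,0.035,0,0,0,0,-0.01,0.02,0,0,0,0,-0.035,0,0,0,-0.11,0,-0.035,0,0,0,-0.11,0,-0.035,0,0,0,-0.11,0,-0.035,0,0,0,-0.11,0,-0.035,0,0,0,-0.11,0,-0.035,0,0,0,-0.11,0,-0.035,0,0,0,-0.11,0,-0.035,0,0,0,-0.11,0,-0.025,0,0,0,-0.11,0,-0.015,0,0,0,-0.11,0,-0.01,0,0,0,-0.11,0,0,0,0,0,-0.11,0,0,0,0,0,0,0,0,0,0,0,0],
)

```text
t: 17.73
eef_pos: [0.4833, -0.3866, 0.1638]
ee_rot: [-3.134, 0.003, 3.098]
force: [-0.2, -0.4, -0.1]
width: 0.066
```

```bash
python3 d.py .4865 -.3805 .1 3.1416
python3 - <<'E'
from fit import *
np.set_printoptions(precision=4,suppress=True)
b=save('scene','s4.png');a=save('top','t4.png')
print(arm.get_state()['q'])
for n,p in dict(medium=(.540,.032),large=(.479,-.028)).items():
    for c,im in(('scene',b),('top',a)): print(n,c,bush(im[:,:,::-1].copy(),c,p,*B[n],.056))
for c in('scene','top'): print([(d['point'],round(d['conf'],2),at(c,d['point'],0)[:2]) for d in finder.landmark_of(c,'small_bush')])
cv2.imwrite('pics/c8.png',np.hstack([cv2.resize(b,(400,300)),cv2.resize(a,(400,300))])[:,:,::-1])
E
```

```text
t 17.73 d [ 0.0032  0.0061 -0.0638] rot [0.0081 0.0023 0.0441] w 0.066 F [-0.2 -0.4 -0.1]
[-0.3544  0.3185 -0.2268  0.008  -1.0205  0.3071]
medium scene (array([0.5392, 0.0321]), np.float64(137.0231475830078))
medium top (array([0.5415, 0.0364]), np.float64(82.55436706542969))
large scene (array([ 0.4802, -0.0276]), np.float64(143.83935546875))
large top (array([ 0.477 , -0.0235]), np.float64(56.393043518066406))
[([344.3, 331.0], 0.71, array([ 0.4847, -0.3831]))]
[([411.0, 240.6], 0.41, array([ 0.4889, -0.3772]))]
```

View pics/c8.png

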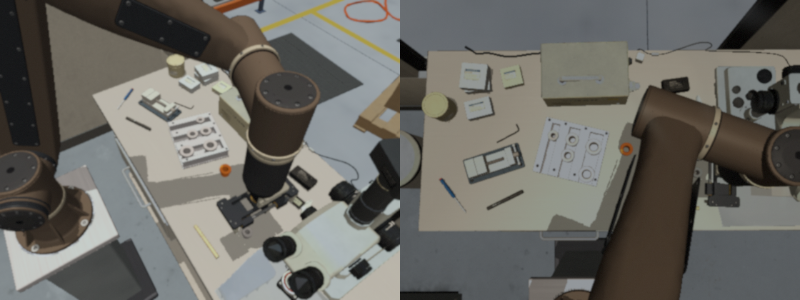

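Medium and large hang in their rows, and the gripper is clear of the microscope. Now the small bush.

Emit:
apply_moves(
  increments=[0.003,0.006,-0.02,0.008,0.002,0.044,0,0,-0.025,0,0,0,0,0,-0.01,0,0,0,0,0,0,0,0,0,0,0,0,0,0,0],
)

```text
t: 18.35
eef_pos: [0.4887, -0.3782, 0.1106]
ee_rot: [-3.139, 0.005, -3.129]
force: [0.2, 0.0, 0.4]
width: 0.0657
```

```bash
python3 d.py .4865 -.3805 .036 3.1416
```

```text
t 18.35 d [-0.0022 -0.0023 -0.0746] rot [ 0.0023  0.0053 -0.0131] w 0.0657 F [0.2 0.  0.4]
```

Emit:
apply_moves(
  increments=[-0.002,-0.002,-0.02,0.002,0.005,-0.013,0,0,-0.025,0,0,0,0,0,-0.012,0,0,0,0,0,-0.006,0,0,0,0,0,0,0,0,0,0,0,0,0,0,0],
)

```text
t: 18.85
eef_pos: [0.4908, -0.3818, 0.0529]
ee_rot: [-3.136, 0.008, -3.137]
force: [0.7, 0.1, -0.0]
width: 0.0655
```

```bash
python3 d.py .4865 -.3805 .036 3.1416
```

```text
t 18.85 d [-0.0043  0.0013 -0.0169] rot [ 0.0054  0.008  -0.0041] w 0.0655 F [ 0.7  0.1 -0. ]
```

Emit:
apply_moves(
  increments=[-0.004,0.001,-0.01,0.005,0.008,-0.004,0,0,-0.005,0,0,0,0,0,-0.002,0,0,0,0,0,0,0,0,0],
)

```text
t: 19.18
eef_pos: [0.4882, -0.3816, 0.0376]
ee_rot: [-3.14, 0.003, -3.141]
force: [0.6, -0.0, 0.5]
width: 0.0661
```

```bash
python3 d.py .4865 -.3805 .036 3.1416
```

```text
t 19.18 d [-0.0017  0.0011 -0.0016] rot [ 0.0019  0.0035 -0.0003] w 0.0661 F [ 0.6 -0.   0.5]
```

Emit:
apply_moves(
  increments=[-0.002,0.001,-0.002,0.002,0.003,0,0,0,0,0,0,0],
)

```text
t: 19.35
eef_pos: [0.4862, -0.3806, 0.0358]
ee_rot: [3.142, 0.001, -3.141]
force: [-0.6, -0.4, 0.0]
width: 0.0654
```

Emit:
apply_moves(
  increments=[0,0,0,0,0,0,0,0,0,0,0,0,0,0,0,0,0,0,0,0,0,0,0,0,0,0,0,0,0,0,0,0,0,0,0,0,0,0,0,0,0,0],
  hand=1,
  force=30,
)

```text
t: 19.93
eef_pos: [0.4867, -0.3808, 0.0365]
ee_rot: [-3.141, 0.002, -3.141]
force: [0.8, -0.8, -1.1]
width: 0.0322
```

```bash
python3 d.py .5123 .1026 .16 3.1416
```

```text
t 19.93 d [0.0256 0.4834 0.1235] rot [ 0.0005  0.0017 -0.0006] w 0.0322 F [ 0.8 -0.8 -1.1]
```

Emit:
apply_moves(
  increments=[0,0,0.015,0,0.002,0,0,0,0.03,0,0,0,0,0,0.035,0,0,0,0,0,0.035,0,0,0,0,0.03,0.01,0,0,0.11,0.002,0.035,0,0,0,0.11,0.002,0.035,0,0,0,0.11,0.002,0.035,0,0,0,0.11,0.002,0.035,0,0,0,0.11,0.002,0.035,0,0,0,0.11,0.002,0.035,0,0,0,0.11,0.002,0.035,0,0,0,0.11,0.002,0.035,0,0,0,0.11,0.002,0.035,0,0,0,0.11,0.002,0.035,0,0,0,0.11,0.002,0.035,0,0,0,0.11,0.002,0.02,0,0,0,0,0,0,0,0,0,0,0,0,0,0,0,0],
)

```text
t: 21.52
eef_pos: [0.5038, 0.075, 0.1656]
ee_rot: [-3.139, -0.002, -1.758]
force: [-0.0, -0.6, -1.7]
width: 0.0319
```

```bash
python3 d.py .5123 .1026 .14
```

```text
t 21.52 d [ 0.0085  0.0276 -0.0256] rot [ 0.0026  0.0022 -0.0532] w 0.0319 F [-0.  -0.6 -1.7]
```

Emit:
apply_moves(
  increments=[0.0085,0.0276,-0.01,0.003,0.002,-0.053,0,0,-0.025,0,0,0,0,0,-0.01,0,0,0,0,0,0,0,0,0,0,0,0,0,0,0],
)

```text
t: 21.93
eef_pos: [0.5125, 0.1014, 0.1203]
ee_rot: [-3.141, 0.001, -1.816]
force: [0.4, 0.1, -1.7]
width: 0.0317
```

```bash
python3 d.py .5123 .1026 .098
```

```text
t 21.93 d [-0.0002  0.0012 -0.0223] rot [-0.0007  0.0012  0.0051] w 0.0317 F [ 0.4  0.1 -1.7]
```

Emit:
apply_moves(
  increments=[0,0.001,-0.01,0,0.001,0.005,0,0,-0.007,0,0,0,0,0,-0.003,0,0,0,0,0,0,0,0,0,0,0,0,0,0,0],
)

```text
t: 22.35
eef_pos: [0.5135, 0.1005, 0.1008]
ee_rot: [-3.14, 0.002, -1.813]
force: [-0.5, 0.5, -0.9]
width: 0.0316
```

```bash
python3 d.py .5123 .1026 .08
```

```text
t 22.35 d [-0.0012  0.0021 -0.0208] rot [-0.0016  0.0025  0.0021] w 0.0316 F [-0.5  0.5 -0.9]
```

Emit:
apply_moves(
  increments=[-0.001,0.002,-0.007,-0.001,0.002,0.002,0,0,-0.003,0,0,0,0,0,-0.001,0,0,0,0,0,0,0,0,0],
)

```text
t: 22.68
eef_pos: [0.5128, 0.1028, 0.0895]
ee_rot: [-3.14, 0.002, -1.811]
force: [0.1, 0.2, -0.9]
width: 0.0316
```

```bash
python3 d.py .5123 .1026 .08
```

```text
t 22.68 d [-0.0005 -0.0002 -0.0095] rot [-0.0012  0.0017 -0.0001] w 0.0316 F [ 0.1  0.2 -0.9]
```

Emit:
apply_moves(
  increments=[0,0,-0.003,0,0,0,0,0,-0.002,0,0,0,0,0,-0.002,0,0,0,0,0,0,0,0,0],
)

```text
t: 23.02
eef_pos: [0.5129, 0.1031, 0.082]
ee_rot: [-3.14, 0.002, -1.811]
force: [0.7, 0.4, -1.3]
width: 0.0317
```

Emit:
apply_moves(
  increments=[0,0,-0.002,0,0,0,0,0,-0.002,0,0,0,0,0,-0.001,0,0,0,0,0,0,0,0,0],
)

```text
t: 23.35
eef_pos: [0.513, 0.1031, 0.0765]
ee_rot: [-3.14, 0.002, -1.81]
force: [-0.9, -0.1, -1.3]
width: 0.0318
```

```bash
python3 d.py .5123 .1026 .06
```

```text
t 23.35 d [-0.0007 -0.0005 -0.0165] rot [-0.0014  0.0022 -0.0005] w 0.0318 F [-0.9 -0.1 -1.3]
```

No contact with the foot at 40 mm, so it is in the slot. Continuing.

Emit:
apply_moves(
  increments=[0,0,-0.003,-0.001,0.002,0,0,0,-0.003,0,0,0,0,0,-0.002,0,0,0,0,0,-0.002,0,0,0,0,0,0,0,0,0],
)

```text
t: 23.77
eef_pos: [0.5131, 0.1032, 0.0654]
ee_rot: [3.142, 0.0, -1.811]
force: [-0.6, -0.3, -1.6]
width: 0.0317
```

Emit:
apply_moves(
  increments=[0,0,-0.002,0,0,0,0,0,-0.002,0,0,0,0,0,0,0,0,0],
)

```text
t: 24.02
eef_pos: [0.5131, 0.1031, 0.0609]
ee_rot: [3.141, 0.0, -1.811]
force: [-0.3, 0.1, -1.5]
width: 0.032
```

Emit:
apply_moves(
  increments=[0,0,-0.0015,0,0,0,0,0,0,0,0,0],
)

```text
t: 24.18
eef_pos: [0.513, 0.1031, 0.0592]
ee_rot: [3.141, 0.0, -1.81]
force: [-0.3, -0.0, -2.3]
width: 0.0319
```

Emit:
apply_moves(
  increments=[0,0,-0.0015,0,0,0],
)

```text
t: 24.27
eef_pos: [0.5134, 0.1032, 0.0581]
ee_rot: [-3.141, 0.0, -1.81]
force: [-6.1, 0.0, 22.0]
width: 0.0319
```

Emit:
apply_moves(
  increments=[0,0,-0.001,0,0,0],
)

```text
t: 24.35
eef_pos: [0.5135, 0.1032, 0.0581]
ee_rot: [-3.141, 0.0, -1.81]
force: [-7.3, 0.1, 19.6]
width: 0.0318
```

Emit:
apply_moves(
  increments=[0,0,0.0005,0,0,0,0,0,0,0,0,0],
)

```text
t: 24.52
eef_pos: [0.5137, 0.1034, 0.0594]
ee_rot: [-3.14, 0.001, -1.809]
force: [0.3, -0.7, -1.7]
width: 0.0315
```

Emit:
apply_moves(
  increments=[0,0,0,0,0,0,0,0,0,0,0,0,0,0,0,0,0,0],
  hand=0.4,
)

```text
t: 24.77
eef_pos: [0.5141, 0.1035, 0.0595]
ee_rot: [-3.139, 0.001, -1.809]
force: [0.5, 0.3, -1.2]
width: 0.0465
```

Emit:
apply_moves(
  increments=[0,0,0.01,0,0,0,0,0,0.03,0,0,0,0,0,0.035,0,0,0,0,0.01,0.03,0,0,0,-0.01,0.035,0.01,0,0,0,-0.01,0.035,0,0,0,0,-0.01,0.035,0,0,0,0,-0.01,0.035,0,0,0,0,-0.01,0.035,0,0,0,0,-0.01,0.035,0,0,0,0,-0.01,0.035,0,0,0,0,-0.01,0.035,0,0,0,0,-0.01,0.035,0,0,0,0,-0.01,0.03,0,0,0,0,0,0,0,0,0,0,0,0,0,0,0,0],
)

```text
t: 26.1
eef_pos: [0.4056, 0.474, 0.1938]
ee_rot: [-3.136, 0.011, -1.813]
force: [0.0, -1.0, -0.7]
width: 0.0523
```

Run:
```python
from fit import *
np.set_printoptions(precision=4,suppress=True)
b=save('scene','s5.png');a=save('top','t5.png')
T=dict(small=[(.513,.103),(.605,.082)],medium=[(.541,.032),(.592,.021)],large=[(.481,-.027),(.5936,-.053)])
for n,ps in T.items():
    for p in ps:
        for c,im in(('scene',b),('top',a)): print(n,c,*bush(im[:,:,::-1].copy(),c,p,*B[n],.056))
for nm in('t','s'):
    c={'t':'top','s':'scene'}[nm]
    d=cv2.absdiff(cv2.imread(f'pics/{c}0.png'),cv2.imread(f'pics/{nm}5.png')).max(2)
    for thing,p in dict(caliper=(.69,-.302),drift=(.366,-.33),marker=(.40,.24)).items():
        u=proj(c,np.array([*p,0.]))[0].astype(int); print(c,thing,d[u[1]-15:u[1]+15,u[0]-15:u[0]+15].max())
o=np.hstack([cv2.resize(a[120:310,130:440],(400,300)),cv2.resize(b[130:360,180:440],(400,300))])
cv2.imwrite('pics/c9.png',cv2.convertScaleAbs(o[:,:,::-1],alpha=1.2))
```

```text
small scene [0.5681 0.0831] 119.66986083984375
small top [0.5135 0.1071] 90.12774658203125
small scene [0.5681 0.0831] 119.6698226928711
small top [0.6051 0.0822] 95.17510986328125
medium scene [0.5392 0.0321] 126.04522705078125
medium top [0.5415 0.0364] 70.95466613769531
medium scene [0.59   0.0176] 125.3814468383789
medium top [0.5926 0.0214] 75.65885162353516
large scene [ 0.4802 -0.0276] 132.24429321289062
large top [ 0.4766 -0.0273] 46.826904296875
large scene [ 0.5836 -0.0648] 108.3411865234375
large top [ 0.5936 -0.053 ] 50.099056243896484
top caliper 4
top drift 3
top marker 5
scene caliper 5
scene drift 3
scene marker 3
```

View pics/c9.png

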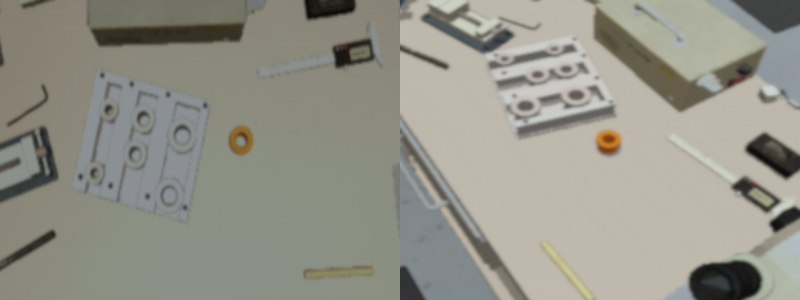

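The picture shows all six bushes hanging, two in each row. In the left panel the new ones are at (95,173), (134,153) and (171,195). The caliper, drift, marker and orange ring are where they were, so I'm handing in.

```bash
python3 -c "
from station import arm
print(arm.job_done(), arm.get_state()['t'])"
```

```text
the job is handed in; nothing more can be done
the job is handed in; nothing more can be done
```

All three loose bushes now hang by their heads in the rows of their own size: medium first, then large, then small. I handed the job in at about 26 s on the robot clock. Each bush was lowered until its head touched the plate, eased off and only then released. The wrist force while seating was about 39 N for the medium, 16 N for the large and 22 N for the small. The medium's 39 N came from two 3 mm steps down after contact, so it was the least gentle of the three.

**Last pictures:** both views show two bushes hanging in every row. The stored bushes did not move, with fits within 0.1 mm of before in the top view. The caliper, brass drift and marker show no change in the pictures, and the orange ring is still in its place.

**Checks that disagreed:**
- **Rack position:** the two cameras put it about 5 mm apart. I used the mean, and all three bushes went into their slots without touching the sides.
- **Scene-view fits:** in the last pictures the fits for both bushes in the small row and for the stored large locked on to wrong edges. For those I relied on the top view and the pictures themselves.
- **While carrying the medium bush:** the arm hid it from both cameras. I judged the grip by force and finger opening, which read about 2 mm under the head diameter.

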